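# Lock the filter cap of the handpiece care unit

### The arm

A 6-joint arm with a two-finger parallel gripper is mounted at the origin on a cart in front of the work surface, level with it; the furniture and walls round the work are solid. World frame = base frame: x ahead of the robot, y to its left, z up, the work surface at z = 0. Lengths are in mm, angles in rad, forces in N, time in s.
With the tool pointing down it reaches from about 350 to 975 mm from the base axis. Payload 7.1 kg.
Tool frame: the origin (TCP) lies on the mounting face of the last link; the fingertips stand 182 mm ahead of it and the grasp point (between the pads) lies 163 mm ahead of it (ctrl.tcp_to_tips is the distance from the TCP to the fingertips, in mm); z points along the fingers, y is the direction in which the jaws open and shut (so a half turn about z gives the same grasp; the last joint's range is limited). The gripper opens to 88 mm and grips with 3 to 60 N. Pads are 20 mm wide; open, the fingers measure 115 mm over their backs; the gripper's body (75 mm by 178 mm) begins 61 mm behind the grasp point.
Start: joints at [1.239, 0.423, 1.63, -0, 1.089, -0.019], TCP at [192.296, 594.667, 404.675] pointing down, gripper open.
Joint ranges: [-3, 3], [-0.9, 2.11], [0.09, 2.58], [-1.31, 4.45], [0.11, 2.69], [-2.54, 2.54]. Speed limits (rad/s): [2.39, 2.39, 3.01, 3.14, 3.14, 3.14].

### API

Orientations are given as a rotation vector (axis times angle).
In Python, from workcell import ctrl gives the robot as it stands. The module is installed in compiled form; this text tells all that it offers.
- The arm moves only by the tool send_rows, never from a script. Its argument "commands" is a list of rows, each an object with "translation": the shift along the world's x, y, z normalised to -1 to 1, where 1 is 0.1 m, a list of three; "twist": the turn, a rotation vector about the world's x, y, z normalised to -1 to 1, where 1 is 0.5 rad, a list of three. A call has exactly 10 rows; each row is the pose to reach, as a shift and turn from the pose commanded when the call began; what a row does not reach only later rows make up. A row lasts 1/10 s, in which the tool goes at most 50 mm and 8.59 degrees, less where a joint would pass 70% of its speed; a pose out of reach is approached as far as the arm can. A call with a number of a shift or a turn outside -1 to 1 is refused whole. A call with a gripper value outside its range is refused whole. "grip" is the closure, from -1 (fully open) to 1 (shut), set as the call begins (left out, the last holds). The fingers move at their own pace and stop on an object; the grip force is fixed at half the most. Time passes only in rows, so rows that repeat a pose let the fingers close, or fill a call up. It gives the time, the measured TCP pose, the force and the opening at its end, in the units of the state.
- ctrl.get_obs(): the state, without advancing time (a new reading comes with each control period).
- ctrl.get_image(name): name is "side" or "top"; returns a dict with "img" (400x640x3 uint8, red, green, blue), "intrinsics" (3x3 intrinsics, pixels), "cam_to_world" (4x4, takes a point from camera to world coordinates). Camera axes: x right, y down, z forward; pixel columns grow to the right and rows downward; lengths in mm; the calibration is good to about 2 mm. A picture is of the moment at which its call begins. There is no depth.
- ctrl.close_job(): hands the job in, once; it reports no verdict.
The state is a dict: "t": time; "qpos": joint angles; "qvel": joint speeds; "joint_torque": joint torques, N m; "ee_pos": TCP position; "orientation": TCP orientation; "ft_force": force on the tool from outside, world axes, zero at the start; "moment": the same for the moment, N m; "width": finger opening in mm.
Only numpy, scipy, OpenCV 4.12 (cv2) and the standard library are available. Lean on these libraries where they do the work, as an engineer would, in place of code of your own. Each camera call takes 0.05 s, during which the arm holds its last target. There are 200 camera calls.

### The job

Put the winged filter cap into the round socket of the care unit, with its two side pins going down through the two notches in the rim. Then twist it clockwise, feeling for the point where the pins bite under the ramps, and turn it just a little further so that the cap is snug on its sprung seal; do not force it on or press hard on it, because the seal is easily crushed. Let go, leaving the cap locked and level, and leave the handpiece and the tape roll where they are.

Things in the scene. Friction and masses are not known exactly. Their poses are not given: they have to be found in the camera images.
- cap: Loose filter cap, about 180 g, standing upright on the worktop: steel plug 48 mm across (z 0 to 29 mm), grey disc 68 mm across (z 29 to 35), grey wing on top. Two 8 mm round pins stick out of the plug along its +x and -x, under the wing's ends, axis at z 5 mm, tips 33 mm from the centre. Origin: centre of its underside, z up. The same after a half turn.
- cap_wing (a point): Middle of the cap's upright grey wing, the part to grip, 52 mm above the cap's underside. The wing is 62 mm long along the cap's x, 14 mm thick along y, and stands from 35 to 69 mm above the underside.
- socket: Fixed white care unit with an open round steel socket, 88 mm across; the white box behind it (x 57 to 162 mm) is 58 mm high. Origin: on the socket's axis at worktop height, z up. Two notches in the rim, 16 mm wide for the 8 mm pins, lie at the socket's +x and -x. A stop blocks anticlockwise turning from the notches.
- socket_rim (a point): On the socket's axis at the top of its rim, 60 mm above the worktop. The rim is a flat ring 6 mm thick with a 52 mm bore (2 mm clear of the plug all round); the chamber below is 72 mm across. Clockwise, seen from above, from each notch a ramp under the rim falls 9 mm per radian to an end stop, met when the cap is turned about 1.3 rad from the notches.
- seal_axis (a point): On the socket's axis, 40 mm above the worktop, amid the range of heights of the flat sprung rubber seal (12 N per mm) on which the plug comes to rest. Its height differs from unit to unit, 36 to 44 mm when free, and must be felt. So the cap turns freely for 0.35 to 1.05 rad before the pins bite under the ramps; the ramps then draw it down, and a hand that does not sink with it feels that pull.
- ramp_mid (a point): A point halfway along one ramp's underside. Once the pins bite, each 0.1 rad more adds about 10 N on the seal. Snug is 9 to 18 N, some 0.1 to 0.15 rad past the bite (at least 6 N is needed); the seal is crushed above 24 N, by turning on or by pressing down. Friction is about 0.6: the cap holds itself when let go, and the hand feels little torque while standing still.
- handpiece: Loose dental handpiece, a slim metal tool 17 x 132 x 20 mm, lying on the worktop; a bystander. Origin: centre of its underside.
- tape_roll: Loose roll of beige tape, 65 mm across, 19 mm high, lying flat on the worktop; a bystander. Origin: centre of its underside.
Not all that is in view belongs to the job. What is shaped like the cap but orange is not meant.

How it is judged:
By the outcome, as a careful person would: the job done as asked, in the order asked, and still so for the second after the job is handed in, with the robot touching nothing.
It also fails if it takes over 64 s, if anything falls off the work surface, if the arm or the gripper's body presses on something with over 40 N, if the wrist force passes 120 N, or if a joint passes its speed limit or range.

## Working session

There is one attempt and no reset: what is moved stays moved. The work goes in short steps, Python scripts to look and compute and a tool call to move; the robot and the scene stay as the last step left them, time stands still between calls to the robot, and variables do not carry over. Pictures are saved under pics/ and viewed, about 8 in all and at most 12, crops included, and the job is handed in when it is done.

Besides the shell and the picture viewer there is one more tool, called after "Request:" in YAML: its name, and indented under it one key for each argument. send_rows: Moves the arm, as the interface text tells. Its arguments: {"type":"object","properties":{"commands":{"type":"array","items":{"type":"object","properties":{"translation":{"type":"array","items":{"type":"number"}},"twist":{"type":"array","items":{"type":"number"}}}}},"grip":{"type":"number"}},"required":["commands"]}

```bash
mkdir -p pics
cat > h.py <<'E'
import numpy as np, cv2
from workcell import ctrl
def get(n):
    d=ctrl.get_image(n); return d
def save(d,f,box=None,s=1):
    im=cv2.cvtColor(np.asarray(d["img"]),cv2.COLOR_RGB2BGR)
    if box: x0,y0,x1,y1=box; im=im[y0:y1,x0:x1]
    if s!=1: im=cv2.resize(im,None,fx=s,fy=s,interpolation=cv2.INTER_CUBIC)
    cv2.imwrite("pics/"+f,im)
def ray(d,u,v):
    K=np.array(d["intrinsics"]);T=np.array(d["cam_to_world"])
    r=T[:3,:3]@np.linalg.solve(K,[u,v,1.]); return T[:3,3],r
def onz(d,u,v,z):
    o,r=ray(d,u,v); return o+r*(z-o[2])/r[2]
def proj(d,p):
    K=np.array(d["intrinsics"]);T=np.array(d["cam_to_world"])
    c=T[:3,:3].T@(np.array(p,float)-T[:3,3]); q=K@c; return q[:2]/q[2]
E
python3 - <<'E'
from h import *
for n in("top","side"):
    d=get(n); save(d,n+"0.png"); print(n,np.round(d["cam_to_world"],3).tolist(),np.round(d["intrinsics"],1).tolist())
o=ctrl.get_obs(); print({k:np.round(v,3).tolist() for k,v in o.items()})
E
```

```text
top [[0.029, -0.992, 0.125, 409.798], [-0.999, -0.032, -0.029, 172.856], [0.033, -0.124, -0.992, 971.635], [0.0, 0.0, 0.0, 1.0]] [[396.6, 0.0, 323.4], [0.0, 396.6, 196.8], [0.0, 0.0, 1.0]]
side [[-0.999, 0.023, -0.042, 556.662], [0.048, 0.528, -0.848, 882.422], [0.003, -0.849, -0.529, 524.448], [0.0, 0.0, 0.0, 1.0]] [[368.1, 0.0, 319.7], [0.0, 368.1, 199.8], [0.0, 0.0, 1.0]]
{'t': 0.1, 'qpos': [1.239, 0.424, 1.631, 0.0, 1.089, -0.019], 'qvel': [-0.0, -0.0, -0.004, 0.001, -0.0, -0.001], 'joint_torque': [0.0, -54.561, -27.432, 0.064, 0.019, -0.0], 'ee_pos': [192.22, 594.458, 403.975], 'orientation': [-0.489, -3.103, 0.002], 'ft_force': [0.614, -0.372, 0.127], 'moment': [-0.029, -0.013, -0.011], 'width': 88.083}
```

View pics/top0.png

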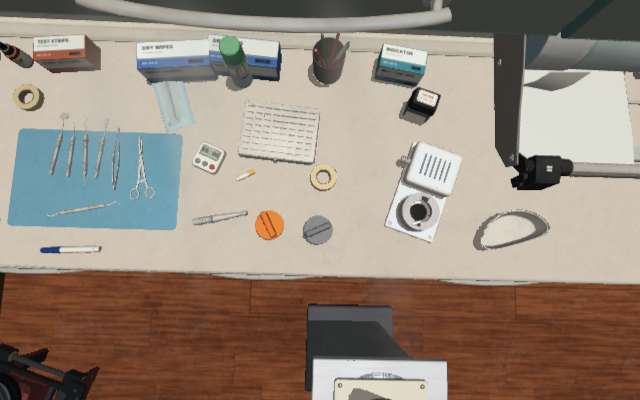

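View pics/side0.png

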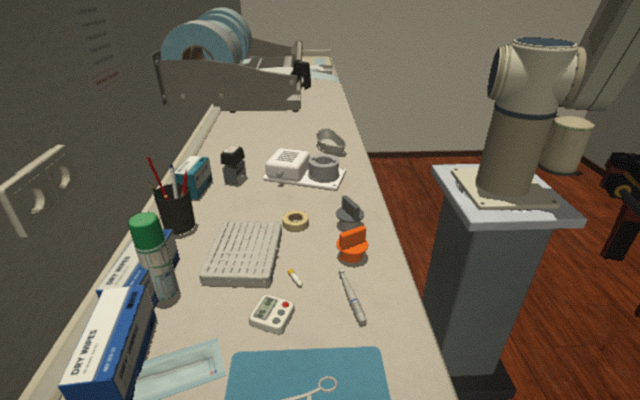

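The top view shows a grey winged cap at (318,230), an orange look-alike at (269,225), the socket at (418,210), the handpiece at (220,217), and tape rolls at (323,178) and (27,97). The side view shows the grey cap at (350,212), the orange one at (352,245) and the socket at (323,168). The grey cap is the one meant, since orange is excluded. Next I'll take one enlarged crop and measure.

Run:
```python
from h import *
d=get("top"); s=get("side")
A=cv2.cvtColor(d["img"][150:270,280:480],cv2.COLOR_RGB2BGR);A=cv2.resize(A,None,fx=4,fy=4,interpolation=cv2.INTER_CUBIC)
B=cv2.cvtColor(s["img"][140:265,255:405],cv2.COLOR_RGB2BGR);B=cv2.resize(B,None,fx=4,fy=4,interpolation=cv2.INTER_CUBIC)
cv2.imwrite("pics/t1.png",A);cv2.imwrite("pics/s1.png",B)
```

```text
(no output)
```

View pics/t1.png

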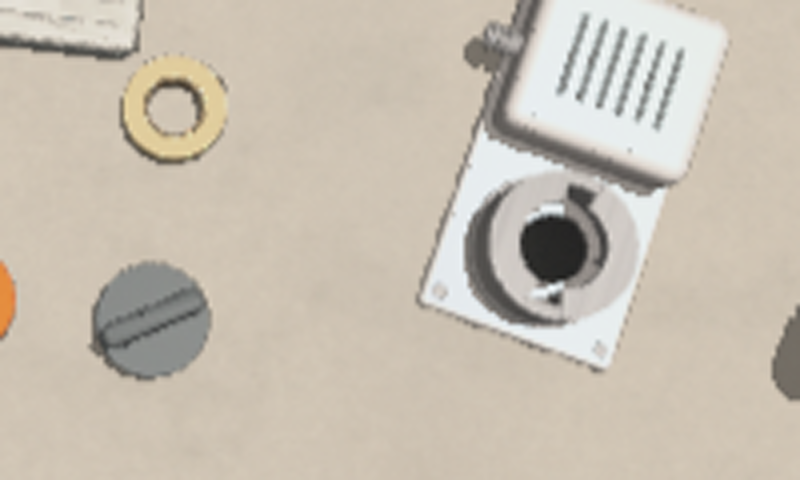

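View pics/s1.png

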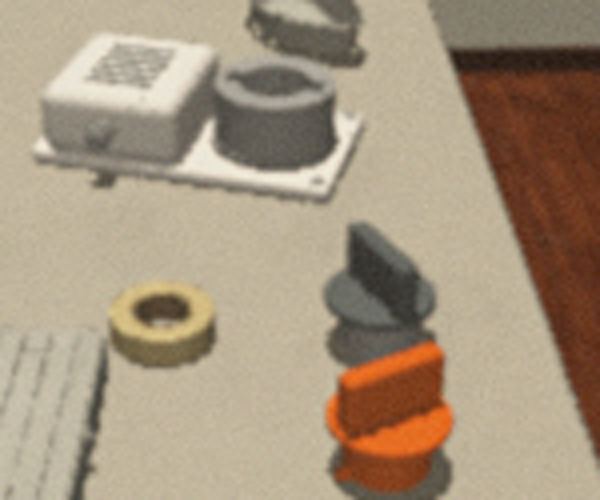

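The top crop shows the grey cap disc centred near crop (151,320), with the wing running from (105,338) to (203,296). The socket rim is centred near crop (563,247), with notches toward the box and opposite it. The side crop confirms that the grey cap stands upright and is a separate object from the orange one. Now I'll turn these into positions.

Run:
```python
from h import *
d=get("top"); s=get("side")
A=cv2.imread("pics/t1.png",0)
f=lambda x,y:((x+.5)/4-.5+280,(y+.5)/4-.5+150)
g=lambda x,y:((x+.5)/4-.5+255,(y+.5)/4-.5+140)
G=cv2.GaussianBlur(A,(0,0),2)
for nm,(x0,y0,x1,y1),r,z in(("cap",(60,230,250,410),(52,64),35),("rim",(450,150,660,345),(70,84),60),("bore",(450,150,660,345),(40,52),60)):
    c=cv2.HoughCircles(G[y0:y1,x0:x1],cv2.HOUGH_GRADIENT,1,5,param1=80,param2=8,minRadius=r[0],maxRadius=r[1])
    for k in c[0][:3]:
        x,y=k[0]+x0,k[1]+y0; p=onz(d,*f(x,y),z); q=onz(d,*f(x+k[2],y),z); print(nm,x,y,k[2],p.round(1),"r",np.linalg.norm(p-q).round(1))
# cap disc by mask (grey-blue, hue differs from beige)
im=d["img"].astype(int); m=((im[...,0]-im[...,2])<12)&(im.sum(2)<480); m=m.astype(np.uint8)
m[:205]=0;m[255:]=0;m[:,:300]=0;m[:,340:]=0
c=max(cv2.findContours(m,0,1)[0],key=cv2.contourArea); print("mask minEnclosing",cv2.minEnclosingCircle(c),onz(d,*cv2.minEnclosingCircle(c)[0],35).round(1))
for nm,F,D,a,b,z in(("wing top",f,d,(105,336),(203,296),69),("wing side",g,s,(356,228),(408,280),69),("plate bottom edge",f,d,(421,302),(605,369),4),("plate left",f,d,(421,302),(484,128),4),("notch",f,d,(583,190),(553,300),58)):
    p,q=onz(D,*F(*a),z),onz(D,*F(*b),z); e=q-p; print(nm,p.round(1),q.round(1),((p+q)/2).round(1),"len",np.linalg.norm(e).round(1),"yaw",np.arctan2(e[1],e[0]).round(3))
for n,p in(("capside",(408,237,0)),("x",(0,0,0))): print(n,proj(s,p))
```

```text
cap 149.5 321.5 58.9 [448.6 158.3  35. ] r 34.7
cap 156.5 320.5 54.4 [449.3 154.2  35. ] r 32.1
cap 152.5 317.5 56.8 [451.  156.6  35. ] r 33.5
rim 566.5 242.5 77.9 [500.6 -82.3  60. ] r 45.8
rim 571.5 240.5 82.3 [501.9 -85.3  60. ] r 48.4
rim 535.5 253.5 72.1 [493.6 -64.2  60. ] r 42.3
bore 559.5 246.5 48.1 [498.2 -78.2  60. ] r 28.2
bore 566.5 242.5 46.8 [500.6 -82.3  60. ] r 27.5
bore 567.5 236.5 51.4 [504.2 -82.9  60. ] r 30.2
mask minEnclosing ((317.48260498046875, 230.0072479248047), 14.51769733428955) [448.6 157.2  35. ]
wing top [438.3 183.8  69. ] [462.6 128.9  69. ] [450.4 156.3  69. ] len 60.1 yaw -1.154
wing side [463.  140.7  69. ] [439.6 197.8  69. ] [451.3 169.2  69. ] len 61.6 yaw 1.96
plate bottom edge [466.8  -8.    4. ] [ 429.3 -121.6    4. ] [448.  -64.8   4. ] len 119.6 yaw -1.89
plate left [466.8  -8.    4. ] [576.1 -46.4   4. ] [521.4 -27.2   4. ] len 115.9 yaw -0.338
notch [532.  -92.7  58. ] [467.1 -74.9  58. ] [499.5 -83.8  58. ] len 67.3 yaw 2.874
capside [371.16078064 244.3819484 ]
x [499.48545351 187.84149458]
```

```bash
cat > fit.py <<'E'
from h import *
from scipy.optimize import least_squares
from scipy.ndimage import map_coordinates
def fit(d,c,R,z,sgn=0,w=6,it=4):
    g=cv2.GaussianBlur(cv2.cvtColor(d["img"],cv2.COLOR_RGB2GRAY).astype(float),(0,0),.7)
    c=np.array(c,float)
    for _ in range(it):
        P=[]
        for a in np.linspace(0,2*np.pi,72,endpoint=False):
            rr=np.arange(R-w,R+w+.1,.5)
            uv=np.array([proj(d,(c[0]+r*np.cos(a),c[1]+r*np.sin(a),z)) for r in rr])
            v=map_coordinates(g,[uv[:,1],uv[:,0]],order=1); gr=np.gradient(v)
            if sgn: gr=gr*sgn
            else: gr=abs(gr)
            k=gr.argmax()
            if 0<k<len(rr)-1 and gr[k]>1.5: P.append((c[0]+rr[k]*np.cos(a),c[1]+rr[k]*np.sin(a)))
        P=np.array(P)
        s=least_squares(lambda q:np.hypot(P[:,0]-q[0],P[:,1]-q[1])-q[2],[*c,R],loss="soft_l1",f_scale=.7)
        c=s.x[:2]
    res=s.fun if 0 else np.hypot(P[:,0]-c[0],P[:,1]-c[1])-s.x[2]
    return s.x.round(1),len(P),np.median(abs(res)).round(2)
E
python3 - <<'E'
from fit import *
d=get("top");s=get("side")
for D,n in((d,"top"),(s,"side")):
    for w in(5,8):
        print(n,"rim",fit(D,(499.5,-82),44,60,0,w),"bore",fit(D,(499.5,-82),26,60,-0,w),"cap",fit(D,(449.5,157),34,35,0,w))
# wing yaw: dark lines inside disc
im=cv2.cvtColor(cv2.imread("pics/t1.png"),cv2.COLOR_BGR2GRAY)[265:378,95:210]
L=cv2.HoughLinesP(cv2.Canny(im,15,40),1,np.pi/360,25,minLineLength=50,maxLineGap=12)
for l in L[:,0]:
    f=lambda x,y:((x+95.5)/4-.5+280,(y+265.5)/4-.5+150)
    p,q=onz(d,*f(*l[:2]),69),onz(d,*f(*l[2:]),69);e=q-p;print(p[:2].round(),q[:2].round(),np.arctan(e[1]/e[0]).round(3))
E
```

```text
top rim (array([500. , -80.7,  44.4]), 61, np.float64(0.84)) bore (array([498.7, -81.2,  25.5]), 62, np.float64(0.53)) cap (array([449.1, 157.9,  35. ]), 72, np.float64(0.56))
top rim (array([500.6, -82.6,  46.2]), 64, np.float64(1.24)) bore (array([498.6, -81.4,  25.2]), 61, np.float64(0.89)) cap (array([449.1, 157.9,  35. ]), 72, np.float64(0.56))
side rim (array([498.3, -79.3,  44.6]), 52, np.float64(1.05)) bore (array([498.9, -79.8,  25.3]), 64, np.float64(1.08)) cap (array([449.5, 160. ,  33.6]), 56, np.float64(1.12))
side rim (array([497.9, -79.6,  45. ]), 52, np.float64(1.28)) bore (array([499.1, -79.5,  25.5]), 64, np.float64(0.99)) cap (array([449.8, 161. ,  33.9]), 60, np.float64(1.16))
[429. 189.] [456. 132.] -1.127
[440. 187.] [463. 138.] -1.134
[427. 187.] [455. 125.] -1.139
[444. 187.] [470. 132.] -1.119
[443. 186.] [463. 147.] -1.107
[438. 189.] [467. 130.] -1.121
[436. 174.] [459. 126.] -1.122
```

Request:
send_rows:
  commands:
    - {"translation": [0.1, -0.1, 0], "twist": [0, 0, -0.1]}
    - {"translation": [0.2, -0.3, 0], "twist": [0, 0, -0.2]}
    - {"translation": [0.3, -0.5, 0], "twist": [0, 0, -0.3]}
    - {"translation": [0.4, -0.7, 0], "twist": [0, 0, -0.4]}
    - {"translation": [0.5, -0.9, 0], "twist": [0, 0, -0.5]}
    - {"translation": [0.6, -1, 0], "twist": [0, 0, -0.6]}
    - {"translation": [0.7, -1, 0], "twist": [0, 0, -0.7]}
    - {"translation": [0.8, -1, 0], "twist": [0, 0, -0.8]}
    - {"translation": [0.9, -1, 0], "twist": [0, 0, -0.9]}
    - {"translation": [1, -1, 0], "twist": [0, 0, -1]}
  grip: -1

```text
t: 1.4
ee_pos: [293.3, 494.5, 404.8]
orientation: [1.248, 2.883, 0.001]
ft_force: [0.3, 0.1, -0.4]
width: 88.1
```

Request:
send_rows:
  commands:
    - {"translation": [0.1, -0.2, 0], "twist": [0, 0, -0.1]}
    - {"translation": [0.2, -0.4, 0], "twist": [0, 0, -0.2]}
    - {"translation": [0.3, -0.6, 0], "twist": [0, 0, -0.3]}
    - {"translation": [0.4, -0.8, 0], "twist": [0, 0, -0.4]}
    - {"translation": [0.45, -0.9, 0], "twist": [0, 0, -0.5]}
    - {"translation": [0.5, -1, 0], "twist": [0, 0, -0.64]}
    - {"translation": [0.5, -1, 0], "twist": [0, 0, -0.64]}
    - {"translation": [0.5, -1, 0], "twist": [0, 0, -0.64]}
    - {"translation": [0.5, -1, 0], "twist": [0, 0, -0.64]}
    - {"translation": [0.5, -1, 0], "twist": [0, 0, -0.64]}

```text
t: 2.4
ee_pos: [342.2, 395.1, 404.7]
orientation: [-1.684, -2.652, -0.0]
ft_force: [-0.4, 0.5, 0.5]
width: 88.0
```

Request:
send_rows:
  commands:
    - {"translation": [0.1, -0.2, 0]}
    - {"translation": [0.2, -0.4, 0]}
    - {"translation": [0.3, -0.6, 0]}
    - {"translation": [0.4, -0.8, 0]}
    - {"translation": [0.5, -1, 0]}
    - {"translation": [0.5, -1, 0]}
    - {"translation": [0.5, -1, 0]}
    - {"translation": [0.5, -1, 0]}
    - {"translation": [0.5, -1, 0]}
    - {"translation": [0.5, -1, 0]}

```text
validation failed for argument at $.co...
```

Request:
send_rows:
  commands:
    - {"translation": [0.1, -0.2, 0]}
    - {"translation": [0.2, -0.4, -0.2]}
    - {"translation": [0.3, -0.6, -0.4]}
    - {"translation": [0.4, -0.8, -0.6]}
    - {"translation": [0.5, -1, -0.8]}
    - {"translation": [0.5, -1, -0.8]}
    - {"translation": [0.5, -1, -0.8]}
    - {"translation": [0.5, -1, -0.8]}
    - {"translation": [0.5, -1, -0.8]}
    - {"translation": [0.5, -1, -0.8]}

```text
validation failed for argument at $.co...
```

Request:
send_rows:
  commands:
    - {"translation": [0.1, -0.2, 0], "twist": [0, 0, 0]}
    - {"translation": [0.2, -0.4, 0], "twist": [0, 0, 0]}
    - {"translation": [0.3, -0.6, 0], "twist": [0, 0, 0]}
    - {"translation": [0.4, -0.8, 0], "twist": [0, 0, 0]}
    - {"translation": [0.5, -1, 0], "twist": [0, 0, 0]}
    - {"translation": [0.5, -1, 0], "twist": [0, 0, 0]}
    - {"translation": [0.5, -1, 0], "twist": [0, 0, 0]}
    - {"translation": [0.5, -1, 0], "twist": [0, 0, 0]}
    - {"translation": [0.5, -1, 0], "twist": [0, 0, 0]}
    - {"translation": [0.5, -1, 0], "twist": [0, 0, 0]}

```text
t: 3.4
ee_pos: [392.0, 295.3, 404.6]
orientation: [-1.684, -2.652, 0.0]
ft_force: [0.2, -0.4, 0.6]
width: 88.1
```

Request:
send_rows:
  commands:
    - {"translation": [0.1, -0.2, 0], "twist": [0, 0, 0]}
    - {"translation": [0.2, -0.4, -0.1], "twist": [0, 0, 0]}
    - {"translation": [0.3, -0.6, -0.3], "twist": [0, 0, 0]}
    - {"translation": [0.4, -0.8, -0.5], "twist": [0, 0, 0]}
    - {"translation": [0.5, -1, -0.6], "twist": [0, 0, 0]}
    - {"translation": [0.5, -1, -0.7], "twist": [0, 0, 0]}
    - {"translation": [0.5, -1, -0.7], "twist": [0, 0, 0]}
    - {"translation": [0.5, -1, -0.7], "twist": [0, 0, 0]}
    - {"translation": [0.5, -1, -0.7], "twist": [0, 0, 0]}
    - {"translation": [0.5, -1, -0.7], "twist": [0, 0, 0]}

```text
t: 4.4
ee_pos: [442.2, 195.4, 335.3]
orientation: [1.684, 2.651, 0.002]
ft_force: [2.2, 0.1, -0.0]
width: 87.4
```

Request:
send_rows:
  commands:
    - {"translation": [0.02, -0.15, -0.1], "twist": [0, 0, 0]}
    - {"translation": [0.05, -0.3, -0.2], "twist": [0, 0, 0]}
    - {"translation": [0.07, -0.37, -0.35], "twist": [0, 0, 0]}
    - {"translation": [0.07, -0.37, -0.5], "twist": [0, 0, 0]}
    - {"translation": [0.07, -0.37, -0.65], "twist": [0, 0, 0]}
    - {"translation": [0.07, -0.37, -0.65], "twist": [0, 0, 0]}
    - {"translation": [0.07, -0.37, -0.65], "twist": [0, 0, 0]}
    - {"translation": [0.07, -0.37, -0.65], "twist": [0, 0, 0]}
    - {"translation": [0.07, -0.37, -0.65], "twist": [0, 0, 0]}
    - {"translation": [0.07, -0.37, -0.65], "twist": [0, 0, 0]}

```text
t: 5.4
ee_pos: [449.5, 157.8, 270.3]
orientation: [1.685, 2.651, 0.001]
ft_force: [-0.1, 0.3, 0.4]
width: 88.1
```

Run:
```python
from h import *
s=get("side"); save(s,"s2.png",(270,120,420,270),4)
```

```text
(no output)
```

View pics/s2.png

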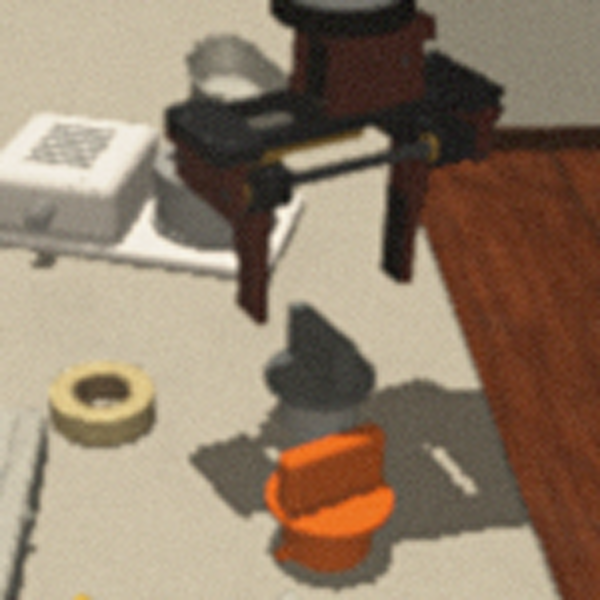

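The gripper straddles the grey wing: the tips at crop (255,315) and (400,275) sit either side of the wing at (322,335). I'll descend and close.

Request:
send_rows:
  commands:
    - {"translation": [0, 0, -0.1], "twist": [0, 0, 0]}
    - {"translation": [0, 0, -0.2], "twist": [0, 0, 0]}
    - {"translation": [0, 0, -0.3], "twist": [0, 0, 0]}
    - {"translation": [0, 0, -0.4], "twist": [0, 0, 0]}
    - {"translation": [0, 0, -0.49], "twist": [0, 0, 0]}
    - {"translation": [0, 0, -0.49], "twist": [0, 0, 0]}
    - {"translation": [0, 0, -0.49], "twist": [0, 0, 0]}
    - {"translation": [0, 0, -0.49], "twist": [0, 0, 0]}
    - {"translation": [0, 0, -0.49], "twist": [0, 0, 0]}
    - {"translation": [0, 0, -0.49], "twist": [0, 0, 0]}

```text
t: 6.45
ee_pos: [449.4, 157.7, 221.1]
orientation: [1.685, 2.651, 0.001]
ft_force: [-0.1, 0.3, -0.5]
width: 87.6
```

Request:
send_rows:
  commands:
    - {"translation": [0, 0, 0], "twist": [0, 0, 0]}
    - {"translation": [0, 0, 0], "twist": [0, 0, 0]}
    - {"translation": [0, 0, 0], "twist": [0, 0, 0]}
    - {"translation": [0, 0, 0], "twist": [0, 0, 0]}
    - {"translation": [0, 0, 0], "twist": [0, 0, 0]}
    - {"translation": [0, 0, 0], "twist": [0, 0, 0]}
    - {"translation": [0, 0, 0], "twist": [0, 0, 0]}
    - {"translation": [0, 0, 0], "twist": [0, 0, 0]}
    - {"translation": [0, 0, 0], "twist": [0, 0, 0]}
    - {"translation": [0, 0, 0], "twist": [0, 0, 0]}
  grip: 1

```text
t: 7.45
ee_pos: [449.4, 157.7, 220.7]
orientation: [1.686, 2.651, 0.0]
ft_force: [0.6, 0.5, -1.8]
width: 13.8
```

Request:
send_rows:
  commands:
    - {"translation": [0, 0, 0.1], "twist": [0, 0, 0]}
    - {"translation": [0, 0, 0.3], "twist": [0, 0, 0]}
    - {"translation": [0, -0.1, 0.5], "twist": [0, 0, 0.1]}
    - {"translation": [0.05, -0.25, 0.7], "twist": [0, 0, 0.2]}
    - {"translation": [0.1, -0.4, 0.8], "twist": [0, 0, 0.35]}
    - {"translation": [0.15, -0.55, 0.9], "twist": [0, 0, 0.5]}
    - {"translation": [0.2, -0.7, 1.0], "twist": [0, 0, 0.6]}
    - {"translation": [0.2, -0.8, 1.0], "twist": [0, 0, 0.7]}
    - {"translation": [0.2, -0.9, 1.0], "twist": [0, 0, 0.8]}
    - {"translation": [0.2, -0.95, 1.0], "twist": [0, 0, 0.8]}

```text
t: 8.45
ee_pos: [469.1, 62.0, 321.2]
orientation: [1.126, 2.933, 0.0]
ft_force: [0.9, -0.5, -1.0]
width: 13.6
```

Request:
send_rows:
  commands:
    - {"translation": [0.05, -0.15, 0], "twist": [0, 0, 0.1]}
    - {"translation": [0.1, -0.3, 0], "twist": [0, 0, 0.2]}
    - {"translation": [0.15, -0.45, 0], "twist": [0, 0, 0.35]}
    - {"translation": [0.2, -0.6, 0], "twist": [0, 0, 0.5]}
    - {"translation": [0.25, -0.75, 0], "twist": [0, 0, 0.6]}
    - {"translation": [0.3, -0.9, 0], "twist": [0, 0, 0.7]}
    - {"translation": [0.3, -0.95, 0], "twist": [0, 0, 0.8]}
    - {"translation": [0.3, -0.95, 0], "twist": [0, 0, 0.8]}
    - {"translation": [0.3, -0.95, 0], "twist": [0, 0, 0.8]}
    - {"translation": [0.3, -0.95, 0], "twist": [0, 0, 0.8]}

```text
t: 9.45
ee_pos: [499.1, -31.9, 320.7]
orientation: [-0.522, -3.098, -0.0]
ft_force: [0.8, -0.1, -1.2]
width: 13.8
```

Request:
send_rows:
  commands:
    - {"translation": [0, -0.1, 0], "twist": [0, 0, 0]}
    - {"translation": [0, -0.2, 0], "twist": [0, 0, 0]}
    - {"translation": [0, -0.3, 0], "twist": [0, 0, 0]}
    - {"translation": [0, -0.4, 0], "twist": [0, 0, 0]}
    - {"translation": [0, -0.48, 0], "twist": [0, 0, 0]}
    - {"translation": [0, -0.48, 0], "twist": [0, 0, 0]}
    - {"translation": [0, -0.48, 0], "twist": [0, 0, 0]}
    - {"translation": [0, -0.48, 0], "twist": [0, 0, 0]}
    - {"translation": [0, -0.48, 0], "twist": [0, 0, 0]}
    - {"translation": [0, -0.48, 0], "twist": [0, 0, 0]}

```text
t: 10.45
ee_pos: [499.3, -80.0, 320.7]
orientation: [-0.519, -3.098, -0.0]
ft_force: [0.4, 0.0, -2.0]
width: 14.0
```

Run:
```python
from h import *
s=get("side"); save(s,"s3.png",(250,70,400,200),5)
o=ctrl.get_obs(); print({k:np.round(v,3).tolist() for k,v in o.items()})
```

```text
{'t': 10.5, 'qpos': [-0.183, 0.373, 1.952, 0.0, 0.817, -1.421], 'qvel': [-0.002, 0.001, -0.0, -0.001, 0.0, 0.001], 'joint_torque': [-0.029, -45.572, -21.273, -0.003, 0.075, 0.001], 'ee_pos': [499.311, -80.073, 320.659], 'orientation': [-0.52, -3.098, -0.0], 'ft_force': [0.569, 0.598, -1.419], 'moment': [-0.037, -0.033, 0.035], 'width': 14.06}
```

View pics/s3.png

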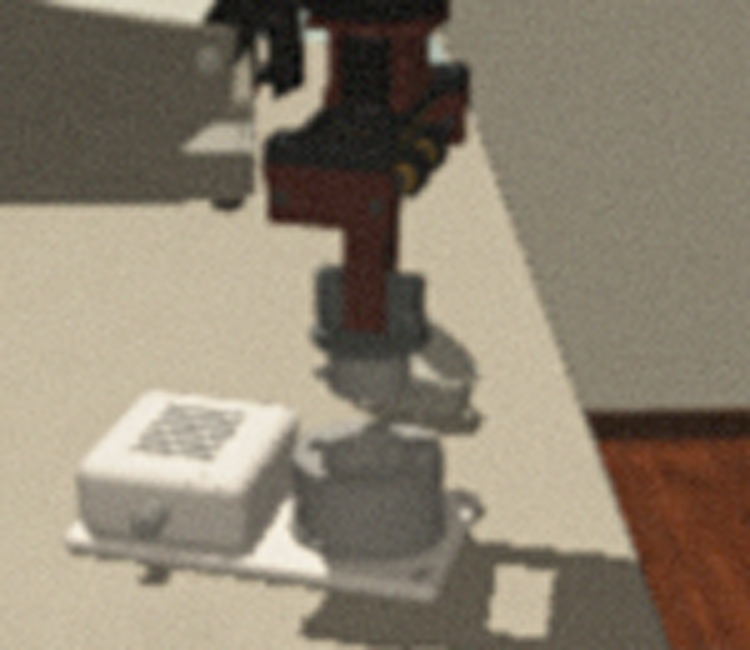

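The side view shows the gripped cap level, with its disc spanning crop x 316–425. It hangs over the socket, whose rim spans 295–443. I'll check the offset along the wing numerically.

The wing centre is within 1 mm of the tool axis, the socket agrees within about 1 mm, and the yaw is -0.333. I'll lower into the notches, checking force.

Request:
send_rows:
  commands:
    - {"translation": [0, -0.005, -0.1], "twist": [0, 0, 0]}
    - {"translation": [0, -0.005, -0.2], "twist": [0, 0, 0]}
    - {"translation": [0, -0.005, -0.28], "twist": [0, 0, 0]}
    - {"translation": [0, -0.005, -0.34], "twist": [0, 0, 0]}
    - {"translation": [0, -0.005, -0.37], "twist": [0, 0, 0]}
    - {"translation": [0, -0.005, -0.39], "twist": [0, 0, 0]}
    - {"translation": [0, -0.005, -0.41], "twist": [0, 0, 0]}
    - {"translation": [0, -0.005, -0.42], "twist": [0, 0, 0]}
    - {"translation": [0, -0.005, -0.43], "twist": [0, 0, 0]}
    - {"translation": [0, -0.005, -0.43], "twist": [0, 0, 0]}

```text
t: 11.6
ee_pos: [499.3, -80.8, 277.7]
orientation: [0.52, 3.098, -0.0]
ft_force: [-0.3, 0.4, -2.1]
width: 14.3
```

```bash
cat > st.py <<'E'
from workcell import ctrl; import numpy as np
o=ctrl.get_obs(); print({k:np.round(o[k],2).tolist() for k in("t","ee_pos","orientation","ft_force","moment","width")})
E
python3 st.py
```

```text
{'t': 11.6, 'ee_pos': [499.32, -80.83, 277.73], 'orientation': [0.52, 3.1, -0.0], 'ft_force': [-0.29, 0.36, -2.08], 'moment': [-0.02, 0.01, 0.04], 'width': 14.26}
```

No contact force with the underside at about 57 mm, so it is inside the notches. I'll continue to just above the highest possible seal height.

Request:
send_rows:
  commands:
    - {"translation": [0, 0, -0.01], "twist": [0, 0, 0]}
    - {"translation": [0, 0, -0.02], "twist": [0, 0, 0]}
    - {"translation": [0, 0, -0.03], "twist": [0, 0, 0]}
    - {"translation": [0, 0, -0.04], "twist": [0, 0, 0]}
    - {"translation": [0, 0, -0.05], "twist": [0, 0, 0]}
    - {"translation": [0, 0, -0.06], "twist": [0, 0, 0]}
    - {"translation": [0, 0, -0.07], "twist": [0, 0, 0]}
    - {"translation": [0, 0, -0.08], "twist": [0, 0, 0]}
    - {"translation": [0, 0, -0.09], "twist": [0, 0, 0]}
    - {"translation": [0, 0, -0.1], "twist": [0, 0, 0]}

```text
t: 12.6
ee_pos: [499.2, -80.9, 267.5]
orientation: [-0.52, -3.098, 0.0]
ft_force: [-0.2, -0.2, -2.3]
width: 13.8
```

Request:
send_rows:
  commands:
    - {"translation": [0, 0, -0.004], "twist": [0, 0, 0]}
    - {"translation": [0, 0, -0.008], "twist": [0, 0, 0]}
    - {"translation": [0, 0, -0.012], "twist": [0, 0, 0]}
    - {"translation": [0, 0, -0.016], "twist": [0, 0, 0]}
    - {"translation": [0, 0, -0.02], "twist": [0, 0, 0]}
    - {"translation": [0, 0, -0.02], "twist": [0, 0, 0]}
    - {"translation": [0, 0, -0.02], "twist": [0, 0, 0]}
    - {"translation": [0, 0, -0.02], "twist": [0, 0, 0]}
    - {"translation": [0, 0, -0.02], "twist": [0, 0, 0]}
    - {"translation": [0, 0, -0.02], "twist": [0, 0, 0]}

```text
t: 13.6
ee_pos: [499.3, -80.8, 265.7]
orientation: [0.52, 3.098, -0.0]
ft_force: [-1.2, 1.0, -2.4]
width: 13.8
```

Request:
send_rows:
  commands:
    - {"translation": [0, 0, -0.002], "twist": [0, 0, 0]}
    - {"translation": [0, 0, -0.004], "twist": [0, 0, 0]}
    - {"translation": [0, 0, -0.006], "twist": [0, 0, 0]}
    - {"translation": [0, 0, -0.008], "twist": [0, 0, 0]}
    - {"translation": [0, 0, -0.01], "twist": [0, 0, 0]}
    - {"translation": [0, 0, -0.01], "twist": [0, 0, 0]}
    - {"translation": [0, 0, -0.01], "twist": [0, 0, 0]}
    - {"translation": [0, 0, -0.01], "twist": [0, 0, 0]}
    - {"translation": [0, 0, -0.01], "twist": [0, 0, 0]}
    - {"translation": [0, 0, -0.01], "twist": [0, 0, 0]}

```text
t: 14.6
ee_pos: [499.3, -80.8, 264.7]
orientation: [0.52, 3.098, -0.0]
ft_force: [-0.7, 0.2, -1.3]
width: 13.9
```

Request:
send_rows:
  commands:
    - {"translation": [0, 0, -0.002], "twist": [0, 0, 0]}
    - {"translation": [0, 0, -0.004], "twist": [0, 0, 0]}
    - {"translation": [0, 0, -0.006], "twist": [0, 0, 0]}
    - {"translation": [0, 0, -0.008], "twist": [0, 0, 0]}
    - {"translation": [0, 0, -0.01], "twist": [0, 0, 0]}
    - {"translation": [0, 0, -0.01], "twist": [0, 0, 0]}
    - {"translation": [0, 0, -0.01], "twist": [0, 0, 0]}
    - {"translation": [0, 0, -0.01], "twist": [0, 0, 0]}
    - {"translation": [0, 0, -0.01], "twist": [0, 0, 0]}
    - {"translation": [0, 0, -0.01], "twist": [0, 0, 0]}

```text
t: 15.6
ee_pos: [499.3, -80.8, 263.7]
orientation: [0.52, 3.098, -0.0]
ft_force: [0.1, 0.9, -2.2]
width: 13.5
```

```bash
python3 st.py
```

```text
{'t': 15.6, 'ee_pos': [499.3, -80.84, 263.69], 'orientation': [0.52, 3.1, -0.0], 'ft_force': [0.14, 0.93, -2.21], 'moment': [0.01, -0.01, -0.02], 'width': 13.52}
```

Request:
send_rows:
  commands:
    - {"translation": [0, 0, -0.002], "twist": [0, 0, 0]}
    - {"translation": [0, 0, -0.004], "twist": [0, 0, 0]}
    - {"translation": [0, 0, -0.006], "twist": [0, 0, 0]}
    - {"translation": [0, 0, -0.008], "twist": [0, 0, 0]}
    - {"translation": [0, 0, -0.01], "twist": [0, 0, 0]}
    - {"translation": [0, 0, -0.01], "twist": [0, 0, 0]}
    - {"translation": [0, 0, -0.01], "twist": [0, 0, 0]}
    - {"translation": [0, 0, -0.01], "twist": [0, 0, 0]}
    - {"translation": [0, 0, -0.01], "twist": [0, 0, 0]}
    - {"translation": [0, 0, -0.01], "twist": [0, 0, 0]}

```text
t: 16.6
ee_pos: [499.3, -80.8, 262.7]
orientation: [-0.52, -3.098, -0.0]
ft_force: [0.4, -0.3, -0.7]
width: 13.9
```

Request:
send_rows:
  commands:
    - {"translation": [0, 0, -0.002], "twist": [0, 0, 0]}
    - {"translation": [0, 0, -0.004], "twist": [0, 0, 0]}
    - {"translation": [0, 0, -0.006], "twist": [0, 0, 0]}
    - {"translation": [0, 0, -0.008], "twist": [0, 0, 0]}
    - {"translation": [0, 0, -0.008], "twist": [0, 0, 0]}
    - {"translation": [0, 0, -0.008], "twist": [0, 0, 0]}
    - {"translation": [0, 0, -0.008], "twist": [0, 0, 0]}
    - {"translation": [0, 0, -0.008], "twist": [0, 0, 0]}
    - {"translation": [0, 0, -0.008], "twist": [0, 0, 0]}
    - {"translation": [0, 0, -0.008], "twist": [0, 0, 0]}

```text
t: 17.6
ee_pos: [499.3, -80.8, 261.9]
orientation: [0.52, 3.098, -0.0]
ft_force: [0.1, -0.1, -1.4]
width: 14.0
```

Request:
send_rows:
  commands:
    - {"translation": [0, 0, -0.002], "twist": [0, 0, 0]}
    - {"translation": [0, 0, -0.004], "twist": [0, 0, 0]}
    - {"translation": [0, 0, -0.006], "twist": [0, 0, 0]}
    - {"translation": [0, 0, -0.008], "twist": [0, 0, 0]}
    - {"translation": [0, 0, -0.01], "twist": [0, 0, 0]}
    - {"translation": [0, 0, -0.01], "twist": [0, 0, 0]}
    - {"translation": [0, 0, -0.01], "twist": [0, 0, 0]}
    - {"translation": [0, 0, -0.01], "twist": [0, 0, 0]}
    - {"translation": [0, 0, -0.01], "twist": [0, 0, 0]}
    - {"translation": [0, 0, -0.01], "twist": [0, 0, 0]}

```text
t: 18.6
ee_pos: [499.3, -80.8, 260.9]
orientation: [0.52, 3.098, -0.0]
ft_force: [1.0, 0.4, -1.8]
width: 14.0
```

Request:
send_rows:
  commands:
    - {"translation": [0, 0, -0.002], "twist": [0, 0, 0]}
    - {"translation": [0, 0, -0.004], "twist": [0, 0, 0]}
    - {"translation": [0, 0, -0.006], "twist": [0, 0, 0]}
    - {"translation": [0, 0, -0.008], "twist": [0, 0, 0]}
    - {"translation": [0, 0, -0.01], "twist": [0, 0, 0]}
    - {"translation": [0, 0, -0.01], "twist": [0, 0, 0]}
    - {"translation": [0, 0, -0.01], "twist": [0, 0, 0]}
    - {"translation": [0, 0, -0.01], "twist": [0, 0, 0]}
    - {"translation": [0, 0, -0.01], "twist": [0, 0, 0]}
    - {"translation": [0, 0, -0.01], "twist": [0, 0, 0]}

```text
t: 19.6
ee_pos: [499.3, -80.8, 259.9]
orientation: [0.52, 3.098, -0.0]
ft_force: [0.7, -0.3, -1.2]
width: 13.5
```

Request:
send_rows:
  commands:
    - {"translation": [0, 0, -0.002], "twist": [0, 0, 0]}
    - {"translation": [0, 0, -0.004], "twist": [0, 0, 0]}
    - {"translation": [0, 0, -0.006], "twist": [0, 0, 0]}
    - {"translation": [0, 0, -0.008], "twist": [0, 0, 0]}
    - {"translation": [0, 0, -0.01], "twist": [0, 0, 0]}
    - {"translation": [0, 0, -0.01], "twist": [0, 0, 0]}
    - {"translation": [0, 0, -0.01], "twist": [0, 0, 0]}
    - {"translation": [0, 0, -0.01], "twist": [0, 0, 0]}
    - {"translation": [0, 0, -0.01], "twist": [0, 0, 0]}
    - {"translation": [0, 0, -0.01], "twist": [0, 0, 0]}

```text
t: 20.6
ee_pos: [499.3, -80.8, 258.9]
orientation: [-0.52, -3.098, -0.0]
ft_force: [-0.3, 0.1, -1.9]
width: 13.9
```

Request:
send_rows:
  commands:
    - {"translation": [0, 0, -0.002], "twist": [0, 0, 0]}
    - {"translation": [0, 0, -0.004], "twist": [0, 0, 0]}
    - {"translation": [0, 0, -0.006], "twist": [0, 0, 0]}
    - {"translation": [0, 0, -0.008], "twist": [0, 0, 0]}
    - {"translation": [0, 0, -0.01], "twist": [0, 0, 0]}
    - {"translation": [0, 0, -0.01], "twist": [0, 0, 0]}
    - {"translation": [0, 0, -0.01], "twist": [0, 0, 0]}
    - {"translation": [0, 0, -0.01], "twist": [0, 0, 0]}
    - {"translation": [0, 0, -0.01], "twist": [0, 0, 0]}
    - {"translation": [0, 0, -0.01], "twist": [0, 0, 0]}

```text
t: 21.6
ee_pos: [499.3, -80.8, 258.0]
orientation: [0.52, 3.098, 0.0]
ft_force: [-1.0, 0.0, 5.7]
width: 14.2
```

Contact is felt: force rose 7 N over baseline, about 0.6 mm of compression, so the free seal is at TCP z of about 258.6. I'll back off to a light touch and turn clockwise.

Request:
send_rows:
  commands:
    - {"translation": [0, 0, 0.005], "twist": [0, 0, 0]}
    - {"translation": [0, 0, 0.005], "twist": [0, 0, 0]}
    - {"translation": [0, 0, 0.005], "twist": [0, 0, 0]}
    - {"translation": [0, 0, 0.005], "twist": [0, 0, 0]}
    - {"translation": [0, 0, 0.005], "twist": [0, 0, -0.05]}
    - {"translation": [0, 0, 0.005], "twist": [0, 0, -0.1]}
    - {"translation": [0, 0, 0.005], "twist": [0, 0, -0.15]}
    - {"translation": [0, 0, 0.005], "twist": [0, 0, -0.2]}
    - {"translation": [0, 0, 0.005], "twist": [0, 0, -0.2]}
    - {"translation": [0, 0, 0.005], "twist": [0, 0, -0.2]}

```text
t: 22.6
ee_pos: [499.4, -80.8, 258.4]
orientation: [0.674, 3.068, 0.0]
ft_force: [-0.0, 0.9, 2.2]
width: 13.8
```

```bash
python3 st.py
```

```text
{'t': 22.6, 'ee_pos': [499.37, -80.84, 258.42], 'orientation': [0.67, 3.07, 0.0], 'ft_force': [-0.04, 0.91, 2.18], 'moment': [0.04, -0.09, 0.04], 'width': 13.8}
```

Request:
send_rows:
  commands:
    - {"translation": [0, 0, 0.001], "twist": [0, 0, -0.08]}
    - {"translation": [0, 0, 0.002], "twist": [0, 0, -0.16]}
    - {"translation": [0, 0, 0.002], "twist": [0, 0, -0.24]}
    - {"translation": [0, 0, 0.002], "twist": [0, 0, -0.32]}
    - {"translation": [0, 0, 0.002], "twist": [0, 0, -0.4]}
    - {"translation": [0, 0, 0.002], "twist": [0, 0, -0.48]}
    - {"translation": [0, 0, 0.002], "twist": [0, 0, -0.56]}
    - {"translation": [0, 0, 0.002], "twist": [0, 0, -0.6]}
    - {"translation": [0, 0, 0.002], "twist": [0, 0, -0.6]}
    - {"translation": [0, 0, 0.002], "twist": [0, 0, -0.6]}

```text
t: 23.6
ee_pos: [499.2, -80.8, 258.5]
orientation: [-1.124, -2.933, 0.0]
ft_force: [0.4, 0.5, -0.3]
width: 13.9
```

```bash
python3 st.py
```

```text
{'t': 23.6, 'ee_pos': [499.24, -80.82, 258.51], 'orientation': [-1.12, -2.93, 0.0], 'ft_force': [0.38, 0.49, -0.34], 'moment': [0.06, -0.07, -0.0], 'width': 13.94}
```

Request:
send_rows:
  commands:
    - {"translation": [0, 0, 0], "twist": [0, 0, -0.06]}
    - {"translation": [0, 0, 0], "twist": [0, 0, -0.12]}
    - {"translation": [0, 0, 0], "twist": [0, 0, -0.18]}
    - {"translation": [0, 0, 0], "twist": [0, 0, -0.24]}
    - {"translation": [0, 0, 0], "twist": [0, 0, -0.3]}
    - {"translation": [0, 0, 0], "twist": [0, 0, -0.3]}
    - {"translation": [0, 0, 0], "twist": [0, 0, -0.3]}
    - {"translation": [0, 0, 0], "twist": [0, 0, -0.3]}
    - {"translation": [0, 0, 0], "twist": [0, 0, -0.3]}
    - {"translation": [0, 0, 0], "twist": [0, 0, -0.3]}

```text
t: 24.6
ee_pos: [499.2, -80.8, 258.5]
orientation: [-1.342, -2.84, 0.0]
ft_force: [0.5, 0.4, -1.2]
width: 13.6
```

```bash
python3 st.py
```

```text
{'t': 24.6, 'ee_pos': [499.23, -80.85, 258.53], 'orientation': [-1.34, -2.84, 0.0], 'ft_force': [0.48, 0.38, -1.2], 'moment': [-0.09, 0.02, 0.01], 'width': 13.59}
```

Turned 0.55 rad and still free. I'll use small steps from here.

Request:
send_rows:
  commands:
    - {"translation": [0, 0, 0], "twist": [0, 0, -0.04]}
    - {"translation": [0, 0, 0], "twist": [0, 0, -0.08]}
    - {"translation": [0, 0, 0], "twist": [0, 0, -0.12]}
    - {"translation": [0, 0, 0], "twist": [0, 0, -0.16]}
    - {"translation": [0, 0, 0], "twist": [0, 0, -0.2]}
    - {"translation": [0, 0, 0], "twist": [0, 0, -0.2]}
    - {"translation": [0, 0, 0], "twist": [0, 0, -0.2]}
    - {"translation": [0, 0, 0], "twist": [0, 0, -0.2]}
    - {"translation": [0, 0, 0], "twist": [0, 0, -0.2]}
    - {"translation": [0, 0, 0], "twist": [0, 0, -0.2]}

```text
t: 25.6
ee_pos: [499.3, -80.8, 258.6]
orientation: [-1.482, -2.77, 0.0]
ft_force: [-0.5, 0.8, -0.8]
width: 13.9
```

```bash
python3 st.py
```

```text
{'t': 25.6, 'ee_pos': [499.28, -80.83, 258.56], 'orientation': [-1.48, -2.77, 0.0], 'ft_force': [-0.51, 0.84, -0.81], 'moment': [-0.07, -0.01, -0.03], 'width': 13.94}
```

Request:
send_rows:
  commands:
    - {"translation": [0, 0, 0], "twist": [0, 0, -0.03]}
    - {"translation": [0, 0, 0], "twist": [0, 0, -0.06]}
    - {"translation": [0, 0, 0], "twist": [0, 0, -0.09]}
    - {"translation": [0, 0, 0], "twist": [0, 0, -0.12]}
    - {"translation": [0, 0, 0], "twist": [0, 0, -0.12]}
    - {"translation": [0, 0, 0], "twist": [0, 0, -0.12]}
    - {"translation": [0, 0, 0], "twist": [0, 0, -0.12]}
    - {"translation": [0, 0, 0], "twist": [0, 0, -0.12]}
    - {"translation": [0, 0, 0], "twist": [0, 0, -0.12]}
    - {"translation": [0, 0, 0], "twist": [0, 0, -0.12]}

```text
t: 26.6
ee_pos: [499.3, -80.8, 258.6]
orientation: [-1.565, -2.724, 0.0]
ft_force: [-0.0, 0.5, -1.0]
width: 13.5
```

```bash
python3 st.py
```

```text
{'t': 26.6, 'ee_pos': [499.28, -80.84, 258.56], 'orientation': [-1.56, -2.72, 0.0], 'ft_force': [-0.01, 0.54, -0.99], 'moment': [-0.02, -0.01, -0.01], 'width': 13.52}
```

Request:
send_rows:
  commands:
    - {"translation": [0, 0, 0], "twist": [0, 0, -0.03]}
    - {"translation": [0, 0, 0], "twist": [0, 0, -0.06]}
    - {"translation": [0, 0, 0], "twist": [0, 0, -0.09]}
    - {"translation": [0, 0, 0], "twist": [0, 0, -0.12]}
    - {"translation": [0, 0, 0], "twist": [0, 0, -0.12]}
    - {"translation": [0, 0, 0], "twist": [0, 0, -0.12]}
    - {"translation": [0, 0, 0], "twist": [0, 0, -0.12]}
    - {"translation": [0, 0, 0], "twist": [0, 0, -0.12]}
    - {"translation": [0, 0, 0], "twist": [0, 0, -0.12]}
    - {"translation": [0, 0, 0], "twist": [0, 0, -0.12]}

```text
t: 27.6
ee_pos: [499.3, -80.8, 258.6]
orientation: [-1.646, -2.676, 0.0]
ft_force: [0.2, -0.3, -0.6]
width: 14.0
```

```bash
python3 st.py
```

```text
{'t': 27.6, 'ee_pos': [499.29, -80.85, 258.58], 'orientation': [-1.65, -2.68, 0.0], 'ft_force': [0.21, -0.32, -0.59], 'moment': [-0.1, 0.0, -0.0], 'width': 14.0}
```

Request:
send_rows:
  commands:
    - {"translation": [0, 0, 0], "twist": [0, 0, -0.03]}
    - {"translation": [0, 0, 0], "twist": [0, 0, -0.06]}
    - {"translation": [0, 0, 0], "twist": [0, 0, -0.09]}
    - {"translation": [0, 0, 0], "twist": [0, 0, -0.1]}
    - {"translation": [0, 0, 0], "twist": [0, 0, -0.1]}
    - {"translation": [0, 0, 0], "twist": [0, 0, -0.1]}
    - {"translation": [0, 0, 0], "twist": [0, 0, -0.1]}
    - {"translation": [0, 0, 0], "twist": [0, 0, -0.1]}
    - {"translation": [0, 0, 0], "twist": [0, 0, -0.1]}
    - {"translation": [0, 0, 0], "twist": [0, 0, -0.1]}

```text
t: 28.6
ee_pos: [499.3, -80.9, 258.6]
orientation: [1.712, 2.634, 0.0]
ft_force: [-0.5, -0.8, -1.2]
width: 13.9
```

```bash
python3 st.py
```

```text
{'t': 28.6, 'ee_pos': [499.31, -80.86, 258.59], 'orientation': [1.71, 2.63, 0.0], 'ft_force': [-0.49, -0.78, -1.22], 'moment': [-0.04, -0.08, -0.0], 'width': 13.92}
```

Request:
send_rows:
  commands:
    - {"translation": [0, 0, 0], "twist": [0, 0, -0.03]}
    - {"translation": [0, 0, 0], "twist": [0, 0, -0.06]}
    - {"translation": [0, 0, 0], "twist": [0, 0, -0.09]}
    - {"translation": [0, 0, 0], "twist": [0, 0, -0.1]}
    - {"translation": [0, 0, 0], "twist": [0, 0, -0.1]}
    - {"translation": [0, 0, 0], "twist": [0, 0, -0.1]}
    - {"translation": [0, 0, 0], "twist": [0, 0, -0.1]}
    - {"translation": [0, 0, 0], "twist": [0, 0, -0.1]}
    - {"translation": [0, 0, 0], "twist": [0, 0, -0.1]}
    - {"translation": [0, 0, 0], "twist": [0, 0, -0.1]}

```text
t: 29.6
ee_pos: [499.4, -80.8, 258.6]
orientation: [1.777, 2.59, 0.0]
ft_force: [3.3, 0.9, -3.7]
width: 13.9
```

```bash
python3 st.py
```

```text
{'t': 29.6, 'ee_pos': [499.43, -80.84, 258.62], 'orientation': [1.78, 2.59, 0.0], 'ft_force': [3.25, 0.88, -3.69], 'moment': [0.18, -0.52, 0.0], 'width': 13.89}
```

First sign of bite at about 0.87 rad: a downward pull and a moment from one pin. One more small step to confirm.

Request:
send_rows:
  commands:
    - {"translation": [0, 0, 0], "twist": [0, 0, -0.02]}
    - {"translation": [0, 0, 0], "twist": [0, 0, -0.04]}
    - {"translation": [0, 0, 0], "twist": [0, 0, -0.06]}
    - {"translation": [0, 0, 0], "twist": [0, 0, -0.06]}
    - {"translation": [0, 0, 0], "twist": [0, 0, -0.06]}
    - {"translation": [0, 0, 0], "twist": [0, 0, -0.06]}
    - {"translation": [0, 0, 0], "twist": [0, 0, -0.06]}
    - {"translation": [0, 0, 0], "twist": [0, 0, -0.06]}
    - {"translation": [0, 0, 0], "twist": [0, 0, -0.06]}
    - {"translation": [0, 0, 0], "twist": [0, 0, -0.06]}

```text
t: 30.6
ee_pos: [499.5, -80.8, 258.6]
orientation: [1.816, 2.563, 0.0]
ft_force: [5.2, 1.0, -6.6]
width: 13.8
```

```bash
python3 st.py
```

```text
{'t': 30.6, 'ee_pos': [499.47, -80.82, 258.6], 'orientation': [1.82, 2.56, 0.0], 'ft_force': [5.19, 0.96, -6.58], 'moment': [0.37, -0.97, 0.1], 'width': 13.79}
```

Bite confirmed, with onset around 0.85 rad. Now I'll turn on with the hand sinking along the ramp at 9 mm/rad.

Request:
send_rows:
  commands:
    - {"translation": [0, 0, -0.002], "twist": [0, 0, 0]}
    - {"translation": [0, 0, -0.004], "twist": [0, 0, 0]}
    - {"translation": [0, 0, -0.006], "twist": [0, 0, -0.03]}
    - {"translation": [0, 0, -0.008], "twist": [0, 0, -0.06]}
    - {"translation": [0, 0, -0.008], "twist": [0, 0, -0.08]}
    - {"translation": [0, 0, -0.008], "twist": [0, 0, -0.08]}
    - {"translation": [0, 0, -0.008], "twist": [0, 0, -0.08]}
    - {"translation": [0, 0, -0.008], "twist": [0, 0, -0.08]}
    - {"translation": [0, 0, -0.008], "twist": [0, 0, -0.08]}
    - {"translation": [0, 0, -0.008], "twist": [0, 0, -0.08]}

```text
t: 31.6
ee_pos: [499.4, -80.9, 258.0]
orientation: [1.867, 2.526, 0.0]
ft_force: [3.8, 0.9, 4.9]
width: 13.8
```

```bash
python3 st.py
```

```text
{'t': 31.6, 'ee_pos': [499.41, -80.91, 257.96], 'orientation': [1.87, 2.53, 0.0], 'ft_force': [3.75, 0.9, 4.86], 'moment': [0.08, -0.6, 0.09], 'width': 13.8}
```

Request:
send_rows:
  commands:
    - {"translation": [0, 0, 0], "twist": [0, 0, -0.02]}
    - {"translation": [0, 0, -0.001], "twist": [0, 0, -0.04]}
    - {"translation": [0, 0, -0.002], "twist": [0, 0, -0.06]}
    - {"translation": [0, 0, -0.002], "twist": [0, 0, -0.08]}
    - {"translation": [0, 0, -0.002], "twist": [0, 0, -0.1]}
    - {"translation": [0, 0, -0.002], "twist": [0, 0, -0.1]}
    - {"translation": [0, 0, -0.002], "twist": [0, 0, -0.1]}
    - {"translation": [0, 0, -0.002], "twist": [0, 0, -0.1]}
    - {"translation": [0, 0, -0.002], "twist": [0, 0, -0.1]}
    - {"translation": [0, 0, -0.002], "twist": [0, 0, -0.1]}

```text
t: 32.6
ee_pos: [499.5, -80.9, 257.7]
orientation: [1.929, 2.479, 0.0]
ft_force: [3.5, 0.4, 5.2]
width: 13.3
```

```bash
python3 st.py
```

```text
{'t': 32.6, 'ee_pos': [499.47, -80.86, 257.7], 'orientation': [1.93, 2.48, 0.0], 'ft_force': [3.47, 0.39, 5.21], 'moment': [0.1, -0.69, 0.19], 'width': 13.32}
```

Request:
send_rows:
  commands:
    - {"translation": [0, 0, 0.003], "twist": [0, 0, 0]}
    - {"translation": [0, 0, 0.003], "twist": [0, 0, 0]}
    - {"translation": [0, 0, 0.003], "twist": [0, 0, 0]}
    - {"translation": [0, 0, 0.003], "twist": [0, 0, 0]}
    - {"translation": [0, 0, 0.003], "twist": [0, 0, 0]}
    - {"translation": [0, 0, 0.003], "twist": [0, 0, 0]}
    - {"translation": [0, 0, 0.003], "twist": [0, 0, 0]}
    - {"translation": [0, 0, 0.003], "twist": [0, 0, 0]}
    - {"translation": [0, 0, 0.003], "twist": [0, 0, 0]}
    - {"translation": [0, 0, 0.003], "twist": [0, 0, 0]}

```text
t: 33.6
ee_pos: [499.4, -80.9, 257.8]
orientation: [1.929, 2.479, 0.0]
ft_force: [4.3, 0.1, 1.1]
width: 14.1
```

```bash
python3 st.py
```

```text
{'t': 33.6, 'ee_pos': [499.45, -80.86, 257.77], 'orientation': [1.93, 2.48, 0.0], 'ft_force': [4.31, 0.08, 1.06], 'moment': [0.04, -0.94, 0.14], 'width': 14.13}
```

The ramps are holding the cap: a 0.3 mm commanded lift moved it only 0.07 mm. The turn is 0.99 rad, about 0.12–0.14 past the bite, with about 0.9 mm of seal compression (10–13 N). I'll let go and retreat.

Request:
send_rows:
  commands:
    - {"translation": [0, 0, 0], "twist": [0, 0, 0]}
    - {"translation": [0, 0, 0], "twist": [0, 0, 0]}
    - {"translation": [0, 0, 0], "twist": [0, 0, 0]}
    - {"translation": [0, 0, 0], "twist": [0, 0, 0]}
    - {"translation": [0, 0, 0], "twist": [0, 0, 0]}
    - {"translation": [0, 0, 0], "twist": [0, 0, 0]}
    - {"translation": [0, 0, 0], "twist": [0, 0, 0]}
    - {"translation": [0, 0, 0], "twist": [0, 0, 0]}
    - {"translation": [0, 0, 0], "twist": [0, 0, 0]}
    - {"translation": [0, 0, 0], "twist": [0, 0, 0]}
  grip: -1

```text
t: 34.6
ee_pos: [499.3, -80.8, 257.9]
orientation: [1.93, 2.479, 0.0]
ft_force: [0.3, 0.0, -0.6]
width: 87.2
```

Request:
send_rows:
  commands:
    - {"translation": [0, 0, 0.05], "twist": [0, 0, 0]}
    - {"translation": [0, 0, 0.15], "twist": [0, 0, 0]}
    - {"translation": [0, 0, 0.3], "twist": [0, 0, 0]}
    - {"translation": [0, 0, 0.45], "twist": [0, 0, 0]}
    - {"translation": [0, 0, 0.6], "twist": [0, 0, 0]}
    - {"translation": [0, 0, 0.75], "twist": [0, 0, 0]}
    - {"translation": [0, 0, 0.9], "twist": [0, 0, 0]}
    - {"translation": [0, 0, 1], "twist": [0, 0, 0]}
    - {"translation": [0, 0, 1], "twist": [0, 0, 0]}
    - {"translation": [0, 0, 1], "twist": [0, 0, 0]}

```text
t: 35.6
ee_pos: [499.2, -80.8, 358.0]
orientation: [1.929, 2.479, 0.0]
ft_force: [0.4, 0.3, -0.1]
width: 87.6
```

```bash
python3 - <<'E'
from h import *
s=get("side"); d=get("top")
A=cv2.resize(cv2.cvtColor(s["img"][120:260,250:390],cv2.COLOR_RGB2BGR),(560,560),interpolation=2)
cv2.imwrite("pics/s4.png",A)
save(d,"t4.png")
E
python3 st.py
```

```text
{'t': 35.7, 'ee_pos': [499.01, -80.8, 357.32], 'orientation': [-1.93, -2.48, 0.0], 'ft_force': [0.22, -0.05, -0.19], 'moment': [-0.01, 0.08, -0.0], 'width': 87.85}
```

View pics/s4.png

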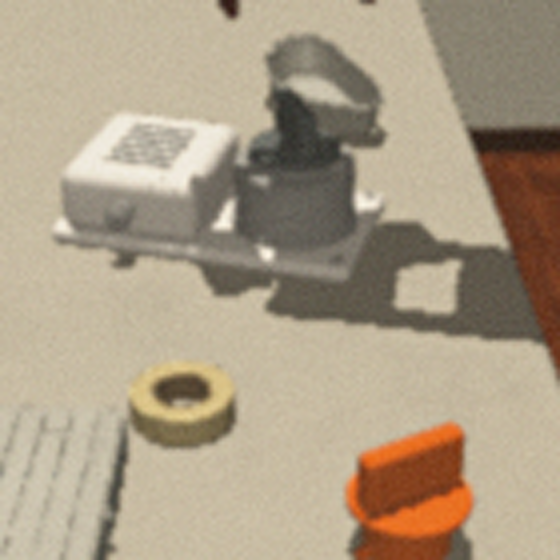

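The side view shows the cap seated level in the socket, wing near crop (300,130), with the gripper clear of it and the tape roll and orange cap undisturbed. Handing in.

```bash
python3 -c "
from workcell import ctrl; print(ctrl.close_job())"
```

```text
the job is handed in; nothing more can be done
None
```

The grey filter cap is in the socket, turned clockwise and locked, and the job was handed in at about 36 s of the 64 s allowed.

- **Insertion:** The pins went down through the notches with no contact force. I felt the seal at about 38 mm above the worktop, pressed on it with at most about 7 N while feeling for it, then backed off to a light touch.
- **Twist:** The pins bit at about 0.85–0.87 rad. I turned on to 0.99 rad with the hand sinking along the ramp, which is 0.12–0.14 rad past the bite.
- **Seal force:** It is estimated, not measured directly. Height puts it at about 10.5 N and turn angle at about 12–14 N. Both are inside the snug range of 9–18 N.
- **Disagreement:** During the last turn the hand still felt about 7 N of upward push, where I expected it to be pulled down. A commanded lift of 0.3 mm then moved the cap only 0.07 mm, so the ramps were holding it.
- **After letting go:** The wrist force went to about zero, and the side picture shows the cap seated, looking level, with the gripper clear above it. The tape roll looked undisturbed; the handpiece was not in that crop, and I did not view the final top picture.

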